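# Close up the slide-drying chamber and set its purge valve

### The job

The slide rack is loaded, so set the blue lid squarely onto the round drying chamber (set it down, do not drop it) and let go of it. Then take the black crank handle of the red valve wheel, turn the wheel clockwise (seen from above) fully to its stop, and back it off anticlockwise exactly two full turns from there. Finish while still gripping the crank handle with the wheel standing still at that setting, and leave the other things on the bench where they are.

Things in the scene. Friction and masses are not known exactly. Their poses are not given: they have to be found in the camera images.
- lid_knob (a point): Centre of the lid's black upright round knob, on the lid's axis: knob 28 mm in diameter over its upper 27 mm; this point is 13.5 mm below its top and 20.5 mm above the top of the blue disc. The loose lid lies on the bench (this point 36.5 mm above it), left or right of the drying unit. z up.
- lid: The same loose lid, 0.2 to 0.45 kg: blue disc of diameter 152 mm, 8 mm thick, with a black rubber plug underneath (diameter 120 mm, 8 mm deep, chamfered) that goes into the chamber's mouth. Origin at the centre of the plug's underside, 36.5 mm below the knob centre.
- chamber_mouth (a point): Centre of the mouth of the fixed round open steel chamber, level with its rim, 75 mm above the bench. Outer diameter 156, inner 132 mm; a green slide rack is inside, 19 mm or more below the rim. Lid seated: disc on the rim, knob centre 28.5 mm above this point. Chamber and valve share a base plate (170 x 380 x 10 mm), placed anew each time; its y axis runs from valve to chamber, 200 mm apart.
- wheel_hub (a point): Centre of the top of the hub of the red valve wheel, on its vertical turning axis, 102 mm above the bench. The wheel rim has an outer diameter of 112 mm, its top at 100 mm above the bench; all of the wheel stays at one height as it turns. It turns with the wheel.
- crank: Black upright crank handle on the wheel rim: round sleeve, 18 mm diameter, 46 mm tall, its axis vertical, 50 mm from the wheel's axis. Origin at its centre, half-way up, 128 mm above the bench (foot 105, top 151 mm). The sleeve spins freely on its own axis, so a gripper can keep its heading while carrying it round the circle. Its own yaw means nothing.
- valve (a joint): Angle of the valve wheel in rad: 0 at the closed stop, growing as it is turned anticlockwise (from above) to open; two turns open is 12.566, the far end stop 18.85. Starts 0.35 to 1 turn open. The wheel stays where it is left; turning it takes about 3 N at the handle. The stop is rigid.
- slide_box: Bystander: closed grey slide box, 102 x 92 x 34 mm, lying where the lid is not (left or right of the unit). Origin under its centre.
- oil_bottle: Bystander: small amber bottle, 34 mm diameter, 75 mm tall, beyond the unit. Origin under its centre.
- beaker: Bystander: glass beaker, 60 mm diameter, 75 mm tall, beyond the unit. Origin under its centre.
- petri_dish: Bystander: clear petri dish, 90 mm diameter, 15 mm tall, on the robot's side of the unit. Origin under its centre.
- filter_slide: Bystander: black round filter holder, 38 mm diameter, 8 mm tall, with a short steel tab, on the robot's side of the unit. Origin under the centre of its round part.
Mind the look-alikes: they are no part of the job. Of the things shaped like the lid, the blue one is meant.

How it is judged:
On the way, in this order (a step that is already met when the one before it is completed fails the run):
1. the lid sits flat on the chamber rim, plug inside, let go of (horizontal distance between lid_knob and chamber_mouth below 0.01 m and z of lid_knob in the frame of chamber_mouth between 0.025 and 0.032 m and angle between lid_knob's own z axis and vertical below 0.06 rad and contact force between the fingers and lid below 0.1 N), for 0.2 s.
2. the valve wheel is turned clockwise to its closed stop (value of joint valve below 0.08 rad), for 0.1 s.
At the end, for the whole second after the job is handed in: Lid seated (centred within 10 mm, knob centre 25 to 32 mm above the rim, tilt under 0.06 rad) and not touched; valve at rest 12.566 rad from the stop, within 0.25 rad; crank handle still gripped (over 2 N, grasp point within 30 mm of its centre) (all of step 1 and value of joint valve between 12.316 and 12.816 rad and velocity of joint valve between -0.1 and 0.1 rad/s and contact force between the fingers and crank above 2 N and distance between the grasp point and crank below 0.03 m); the arm keeps its last pose, push and grip.
It fails at once if the lid falls freely (faster than 0.6 m/s while not held) (linear speed of lid above 0.6 m/s and contact force between the fingers and lid below 0.1 N).
It fails at once if a bystander (grey slide box, oil bottle, petri dish, filter holder, beaker) is moved by more than 20 mm (distance of any of slide_box, oil_bottle, petri_dish, filter_slide, beaker from where it was at the start of the episode above 0.02 m).
It also fails if it takes over 72 s, if anything falls off the work surface, if the arm or the gripper's body presses on something with over 40 N, if the wrist force passes 120 N, or if a joint passes its speed limit or range.

### The arm

A 7-joint arm with a two-finger parallel gripper is mounted at the origin on the work surface. World frame = base frame: x ahead of the robot, y to its left, z up, the work surface at z = 0. Lengths are in m, angles in rad, forces in N, time in s.
With the tool pointing down it reaches from about 0.4 to 0.85 m from the base axis. Payload 10.4 kg.
Tool frame: the origin (TCP) lies between the finger pads; the fingertips stand 19 mm ahead of it and the grasp point (between the pads) is the TCP; z points along the fingers, y is the direction in which the jaws open and shut (so a half turn about z gives the same grasp; the last joint's range is limited). The gripper opens to 87 mm and grips with 3 to 60 N. Pads are 19 mm wide; open, the fingers measure 117 mm over their backs; the gripper's body (75 mm by 190 mm) begins 51 mm behind the grasp point.
Start: joints at [-0.023, 0.332, -0.065, 1.46, 0.022, 1.35, -0.088], TCP at [0.625, 0, 0.242] pointing down, gripper open.
Joint ranges: [-2.6, 2.6], [-0.5, 2.12], [-1.47, 1.34], [0.16, 2.42], [-1.27, 4.41], [0.06, 2.06], [-2.6, 2.6]. Speed limits (rad/s): [2.22, 2.22, 2.79, 2.79, 3.14, 3.14, 3.14].

### API

Orientations are given as a unit quaternion [w, x, y, z].
In Python, from bench import manip gives the robot as it stands.
- The arm moves only by the tool drive_tool, never from a script. Its argument "motion" is one flat list of numbers, 7 for each row, row after row: the shift along the world's x, y, z in mm, then the turn, a rotation vector about the world's x, y, z in rad, then the gripper's target within -1 to 1 (fully open at 1, half-way at 0, shut at -1). In form: [tx, ty, tz, rx, ry, rz, jaw, tx, ty, tz, rx, ry, rz, jaw, ...]. A call has 1 to 12 rows; each row is the pose to reach, as a shift and turn from the pose commanded when the call began; what a row does not reach only later rows make up. A row lasts 1/8 s, in which the tool goes at most 62.5 mm and 10.7 degrees, less where a joint would pass 70% of its speed; a pose out of reach is approached as far as the arm can. A call with a gripper value outside its range is refused whole. The fingers move at their own pace and stop on an object; the grip force is fixed at half the most. Time passes only in rows, so rows that repeat a pose let the fingers close. It gives the time, the measured TCP pose, the force and the opening at its end, in the units of the state.
- manip.state(): the state, without advancing time (a new reading comes with each control period).
- manip.capture(name): name is "scene" or "side" or "wrist"; returns a dict with "image" (384x512x3 uint8, blue, green, red), "z_map" (384x512 float32, m along the optical axis (not along the pixel's ray), 0 where there is no reading), "fx", "fy", "cx", "cy" (pixels), "camera_from_world" (4x4, takes a point from world to camera coordinates); the wrist camera has in their place "mount" (4x4, takes a point from camera to tool coordinates, whose origin is the TCP and whose axes are the flange's). Camera axes: x right, y up, looking along -z (the intrinsics and any distortion apply to the point x, -y, -z); pixel columns grow to the right and rows downward; lengths in m; the calibration is good to about 2 mm. A picture is of the moment at which its call begins: read the wrist's pose just before it.
- manip.hand_in(): hands the job in, once; it reports no verdict.
Trained networks look in a picture, given as the dict that the camera call returned (one of the last four; its "shot" number tells which), for a name from the list of things; names that differ only in an ending like _2 or _b are one class to them, and where a whole thing is asked for, a point or a joint stands for the part that bears it (a point fixed in the world has none). Each returns a list of dicts, best first, with "confidence" (0 to 1); they miss things now and then, are a little off and sometimes report something else, mostly with a low value. They report only what shows in the picture. A call takes as long as a camera call. They do not tell look-alikes from the thing itself.
- manip.cut_out(picture, thing): "pixels" (384x512 bool, what is visible of it) and "position" ([row, column] in pixels, amid what is visible of it).
- manip.landmark_of(picture, thing): "position" ([row, column] in pixels: a listed point, or the origin of a listed thing).
The state is a dict: "t": time; "joints": joint angles; "qvel": joint speeds; "joint_efforts": joint torques, N m; "ee_pos": TCP position; "tcp_rot": TCP orientation; "force": force on the tool from outside, world axes, zero at the start; "moment": the same for the moment, N m; "finger_gap": finger opening in m.
Only numpy, scipy, OpenCV 4.12 (cv2) and the standard library are available. Lean on these libraries where they do the work, as an engineer would, in place of code of your own. Each camera call takes 0.05 s, during which the arm holds its last target.

## Working session

There is one attempt and no reset: what is moved stays moved. The work goes in short steps, Python scripts to look and compute and a tool call to move; the robot and the scene stay as the last step left them, time stands still between calls to the robot, and variables do not carry over. Pictures are saved under pics/ and viewed, and the job is handed in when it is done.

Besides the shell and the picture viewer there is one more tool, called after ">>>" as a command line: name --argument value ..., lists and objects as JSON in quotes. drive_tool: Moves the arm, as the interface text tells. Its arguments: {"type":"object","properties":{"motion":{"type":"array"}},"required":["motion"]}

```bash
mkdir -p pics; ls; cat > h.py <<'E'
import numpy as np,cv2
from bench import manip
def px2w(p,r,c,z=None,d=None):
    "pixel to world; z: intersect with plane z; d: depth"
    T=np.linalg.inv(p["camera_from_world"])
    v=np.array([(c-p["cx"])/p["fx"],-(r-p["cy"])/p["fy"],-1.])
    if z is not None:
        o=T[:3,3];w=T[:3,:3]@v
        return o+w*(z-o[2])/w[2]
    return T[:3,:3]@(v*d)+T[:3,3]
E
python3 - <<'E'
from h import *
s=manip.state();print(s)
for n in("scene","side"):
    p=manip.capture(n);cv2.imwrite(f"pics/{n}0.png",p["image"]);print([k for k in p])
    for t in["lid_knob","lid","chamber_mouth","wheel_hub","crank","slide_box","oil_bottle","beaker","petri_dish","filter_slide"]:
        zz=dict(lid_knob=.0365,chamber_mouth=.075,wheel_hub=.102,crank=.128).get(t,0)
        for m in manip.landmark_of(p,t)[:3]:
            print(n,t,np.round(m["position"],1),round(m["confidence"],2),np.round(px2w(p,*m["position"],z=zz),4))
E
```

```text
pics
{'t': 0.0, 'joints': array([-0.0226211 ,  0.33288544, -0.06466062,  1.46095306,  0.02162387,
        1.34990441, -0.08849822]), 'qvel': array([-0.0005284 , -0.00111591, -0.00106444,  0.0009302 , -0.00049262,
        0.00107821, -0.00051101]), 'joint_efforts': array([-1.20520472e-04, -6.23245955e+01,  2.44190963e-02, -3.89891267e+01,
       -6.13984605e-02,  3.97891912e-02,  1.87085252e-04]), 'ee_pos': array([ 6.24633226e-01, -2.32593827e-05,  2.40739757e-01]), 'tcp_rot': array([-4.76155776e-04,  7.07102305e-01,  7.07110884e-01, -5.49706226e-04]), 'force': array([ 0.48310283, -0.35096921, -0.24679147]), 'moment': array([ 0.04460288,  0.07058037, -0.00173401]), 'finger_gap': 0.08699060452444625}
['image', 'z_map', 'fx', 'fy', 'cx', 'cy', 'camera_from_world', 'shot']
scene lid_knob [163.1 238.3] 0.81 [0.3217 0.3351 0.0365]
scene lid_knob [174.6 283.6] 0.78 [0.5355 0.3473 0.0365]
scene lid_knob [153.8 310.8] 0.67 [0.5511 0.568  0.0365]
scene lid [182.4 283.8] 0.94 [0.5372 0.3476 0.    ]
scene lid [161.5 316. ] 0.82 [0.5745 0.5772 0.    ]
scene lid [168.7 234.5] 0.59 [0.2967 0.3391 0
[... 779 characters left out ...]
416 0.0365]
side lid [158.1 161.1] 0.89 [0.3043 0.3587 0.    ]
side lid [144.7 228.6] 0.81 [0.5331 0.3439 0.    ]
side chamber_mouth [182.8 258.4] 0.82 [0.5506 0.0948 0.075 ]
side wheel_hub [226.  301.7] 0.57 [ 0.5988 -0.0968  0.102 ]
side wheel_hub [378.4 301.7] 0.35 [ 0.4543 -0.4208  0.102 ]
side crank [221.5 360.2] 0.5 [ 0.7331 -0.1481  0.128 ]
side crank [223.3 283.6] 0.48 [ 0.5504 -0.0887  0.128 ]
side slide_box [381.1 303.3] 0.75 [ 0.4733 -0.4115  0.    ]
side oil_bottle [184.  336.7] 0.64 [0.8022 0.065  0.    ]
side beaker [223.3 359.5] 0.56 [ 0.7967 -0.0884  0.    ]
side petri_dish [196.3 176.1] 0.57 [0.3175 0.1859 0.    ]
side filter_slide [332.4 225.7] 0.7 [ 0.3426 -0.2531  0.    ]
```

View pics/scene0.png

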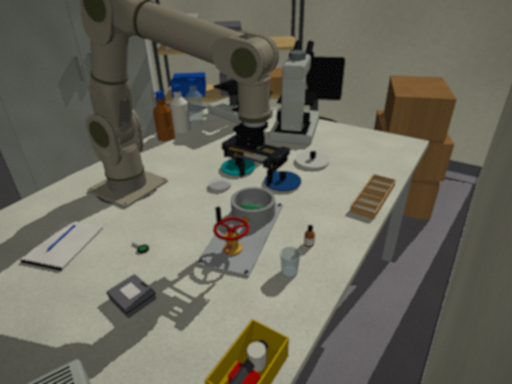

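View pics/side0.png

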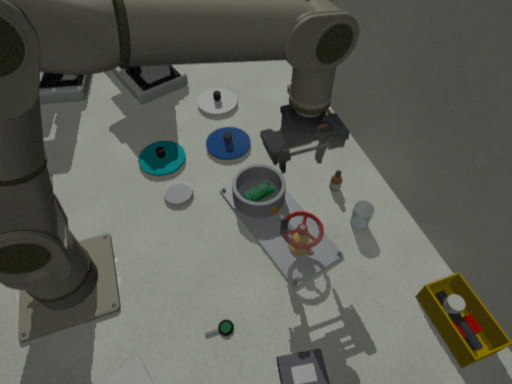

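```bash
python3 - <<'E'
import cv2,numpy as np
a=cv2.imread("pics/scene0.png")[130:260,190:360];b=cv2.imread("pics/side0.png")[70:290,110:390]
cv2.imwrite("pics/crop0.png",np.hstack([cv2.resize(a,(400,306)),np.zeros((306,4,3),np.uint8),cv2.resize(b,(390,306))]))
E
```

```text
(no output)
```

View pics/crop0.png

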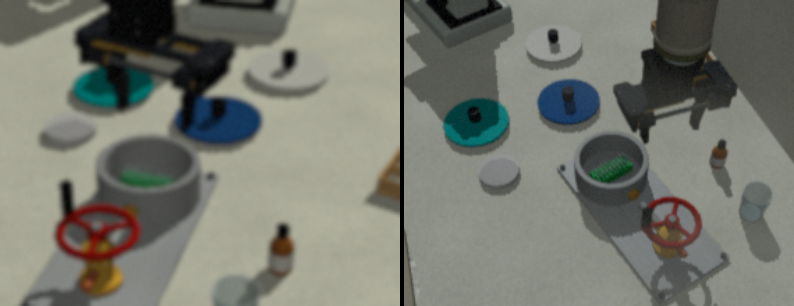

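The lid-shaped candidates in the scene view are teal (238,163), blue (283,178) and white (310,155). The enlarged crop confirms the middle one, at (283,178) in scene and (228,143) in side, is blue, so it fits the description. It lies at about (0.533, 0.345). Next I move above it for a wrist view.

>>> drive_tool --motion '[-15,50,0,0,0,0,1,-30,105,0,0,0,0,1,-45,160,0,0,0,0,1,-60,215,0,0,0,0,1,-75,270,0,0,0,0,1,-88,315,0,0,0,0,1,-92,335,0,0,0,0,1,-92,343,0,0,0,0,1,-92,343,0,0,0,0,1,-92,343,0,0,0,0,1]'

```text
t: 2.35
ee_pos: [0.534, 0.3412, 0.2415]
tcp_rot: [0.0, 0.708, 0.706, -0.0]
force: [0.1, -1.1, 0.3]
finger_gap: 0.0871
```

```bash
cat >> h.py <<'E'
from scipy.spatial.transform import Rotation as R
def wrist():
    s=manip.state();p=manip.capture("wrist")
    T=np.eye(4);T[:3,:3]=R.from_quat(np.roll(s["tcp_rot"],-1)).as_matrix();T[:3,3]=s["ee_pos"]
    p["camera_from_world"]=np.linalg.inv(T@p["mount"]);return s,p
Z=dict(lid_knob=.0365,chamber_mouth=.075,wheel_hub=.102,crank=.128)
def find(p,ts,k=3):
    for t in ts:
        for m in manip.landmark_of(p,t)[:k]:
            print(t,np.round(m["position"],1),round(m["confidence"],2),np.round(px2w(p,*m["position"],z=Z.get(t,0)),4))
E
python3 - <<'E'
from h import *
s,p=wrist();print(s["t"],s["ee_pos"],s["force"]);cv2.imwrite("pics/w1.png",p["image"])
print(p["mount"].round(3))
find(p,["lid_knob","lid","chamber_mouth"])
q=manip.capture("side");find(q,["chamber_mouth","lid_knob","lid","wheel_hub","crank"]);cv2.imwrite("pics/side1.png",q["image"])
q=manip.capture("scene");find(q,["chamber_mouth","lid_knob","lid","wheel_hub","crank"]);cv2.imwrite("pics/scene1.png",q["image"])
E
```

```text
2.35 [0.5340354  0.34117306 0.24153746] [ 0.09814139 -1.09258705  0.29614246]
[[-0.001  0.952  0.305  0.085]
 [ 1.     0.001 -0.     0.001]
 [-0.     0.305 -0.952 -0.143]
 [ 0.     0.     0.     1.   ]]
lid_knob [165.1  70.1] 0.87 [0.3065 0.3482 0.0365]
lid_knob [167.8 253.5] 0.66 [0.5285 0.344  0.0365]
lid [159.8  89.8] 0.98 [0.3102 0.3471 0.    ]
lid [161.2 257. ] 0.85 [0.5326 0.3444 0.    ]
chamber_mouth [180.6 260.7] 0.61 [0.5597 0.1003 0.075 ]
lid_knob [149.8 159. ] 0.95 [0.3051 0.3612 0.0365]
lid_knob [ 93.8 218.4] 0.86 [0.5666 0.5757 0.0365]
lid_knob [137.1 226.5] 0.73 [0.5281 0.3449 0.0365]
lid [146.3 230.3] 0.86 [0.5363 0.3347 0.    ]
lid [104.4 220.2] 0.81 [0.5659 0.5587 0.    ]
lid [157.1 158.3] 0.7 [ 0.2964  0.3662 -0.    ]
wheel_hub [227.1 301.3] 0.83 [ 0.5965 -0.0994  0.102 ]
wheel_hub [146.8 227.3] 0.22 [0.5021 0.2375 0.102 ]
crank [224.3 281.9] 0.66 [ 0.5453 -0.09    0.128 ]
chamber_mouth [195.7 252.4] 0.69 [0.5433 0.1048 0.075 ]
lid_knob [173.3 283.2] 0.73 [0.5291 0.3557 0.0365]
lid_knob [154.2 312.2] 0.61 [0.558  0.5676 0.0365]
lid_knob [160.5 240.3] 0.59 [0.3158 0.3588 0.0365]
lid [179.7 282. ] 0.82 [0.5205 0.3625 0.    ]
lid [161.8 313.9] 0.77 [0.5677 0.57   0.    ]
lid [170.8 235.3] 0.65 [0.3104 0.3257 0.    ]
wheel_hub [227.3 230.7] 0.56 [ 0.6033 -0.1073  0.102 ]
crank [213.1 217.5] 0.43 [ 0.5484 -0.0974  0.128 ]
```

View pics/w1.png

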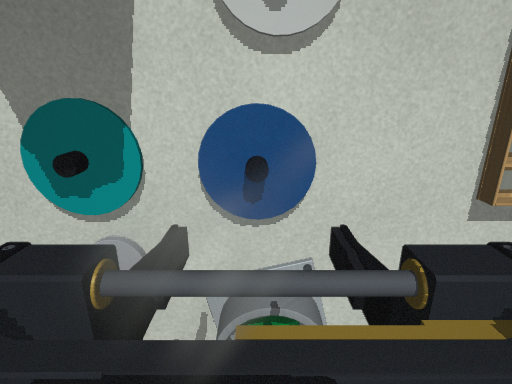

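The wrist view shows the blue lid with its disc centre at about (257,161) and knob at (257,168), clear of teal (80,160) and white at the top. I refine the centre by fitting the blue disc.

```bash
cat >> h.py <<'E'
def worldmap(p):
    r,c=np.mgrid[0:384,0:512];z=p["z_map"].astype(float)
    P=np.stack([(c-p["cx"])/p["fx"]*z,-(r-p["cy"])/p["fy"]*z,-z],-1)
    T=np.linalg.inv(p["camera_from_world"]);return P@T[:3,:3].T+T[:3,3]
def big(m):
    n,l,st,_=cv2.connectedComponentsWithStats(m.astype(np.uint8));return l==1+np.argmax(st[1:,4])
def disc(p,m,z):
    "circle at height z: min enclosing circle of mask contour mapped to plane"
    c=max(cv2.findContours(m.astype(np.uint8),cv2.RETR_EXTERNAL,cv2.CHAIN_APPROX_NONE)[0],key=len)[:,0]
    w=np.array([px2w(p,b,a,z=z)[:2] for a,b in c])
    A=np.c_[2*w,np.ones(len(w))];x=np.linalg.lstsq(A,(w**2).sum(1),rcond=None)[0]
    return x[:2],np.sqrt(x[2]+x[:2]@x[:2])
E
python3 - <<'E'
from h import *
s,p=wrist();h=cv2.cvtColor(p["image"],cv2.COLOR_BGR2HSV)
m=big((h[...,0]>100)&(h[...,0]<130)&(h[...,1]>120))
m=cv2.morphologyEx(m.astype(np.uint8),cv2.MORPH_CLOSE,np.ones((9,9)))
print("disc",disc(p,m,.016))
W=worldmap(p);k=(np.hypot(W[...,0]-.532,W[...,1]-.345)<.05)&(W[...,2]>.042)&(W[...,2]<.07)
print(k.sum(),np.median(W[k],0),W[k].min(0),W[k].max(0))
E
```

```text
disc (array([0.5333105, 0.345407 ]), np.float64(0.07323148766267962))
442 [0.53175803 0.3443115  0.05004964] [0.5187597  0.33058501 0.04209479] [0.54585213 0.35725079 0.05214835]
```

>>> drive_tool --motion '[-1,4,-45,0,0,0,1,-1,4,-95,0,0,0,1,-1,4,-145,0,0,0,1,-1,4,-180,0,0,0,1,-1,4,-195,0,0,0,1,-1,4,-201,0,0,0,1,-1,4,-201,0,0,0,1,-1,4,-201,0,0,0,-1,-1,4,-201,0,0,0,-1,-1,4,-201,0,0,0,-1,-1,4,-201,0,0,0,-1,-1,4,-201,0,0,0,-1]'

```text
t: 4.7
ee_pos: [0.532, 0.347, 0.0406]
tcp_rot: [0.0, 0.707, 0.707, 0.0]
force: [-0.3, 0.2, -0.3]
finger_gap: 0.0448
```

>>> drive_tool --motion '[0,0,0,0,0,0,-1,0,0,0,0,0,0,-1,0,0,0,0,0,0,-1,0,0,0,0,0,0,-1]'

```text
t: 5.2
ee_pos: [0.532, 0.347, 0.0406]
tcp_rot: [-0.0, 0.707, 0.707, -0.0]
force: [0.2, 0.3, 0.9]
finger_gap: 0.0274
```

>>> drive_tool --motion '[0,0,10,0,0,0,-1,0,0,30,0,0,0,-1,0,0,65,0,0,0,-1,0,0,105,0,0,0,-1,0,0,145,0,0,0,-1,0,0,180,0,0,0,-1,0,0,195,0,0,0,-1,0,0,200,0,0,0,-1,0,0,200,0,0,0,-1]'

```text
t: 6.32
ee_pos: [0.5317, 0.3468, 0.2396]
tcp_rot: [-0.0, 0.707, 0.707, -0.001]
force: [-0.1, -0.7, -3.8]
finger_gap: 0.027
```

```bash
cat > v.py <<'E'
from h import *
from scipy.optimize import least_squares
def rim(p):
    W=worldmap(p);m=(np.hypot(W[...,0]-.552,W[...,1]-.095)<.12)&(W[...,2]>.069)&(W[...,2]<.081)&(p["z_map"]>0)
    q=W[m][:,:2]
    f=lambda c:np.clip(np.abs(np.hypot(q[:,0]-c[0],q[:,1]-c[1])-.072)-.006,0,None)
    s=least_squares(f,[.552,.095],loss="soft_l1",f_scale=.002);return len(q),s.x,np.sqrt(np.mean(f(s.x)**2)),np.median(W[m][:,2])
E
python3 - <<'E'
from v import *
s=manip.state();print(s["ee_pos"],s["force"],s["finger_gap"])
for n in("side","scene"):
    p=manip.capture(n);print(n,rim(p));cv2.imwrite(f"pics/{n}2.png",p["image"])
s,p=wrist();cv2.imwrite("pics/w2.png",p["image"]);find(p,["lid_knob","lid"])
E
```

```text
[0.53168874 0.34675708 0.23958649] [-0.05853879 -0.69786842 -3.80514563] 0.02699821339071709
side (593, array([0.54973729, 0.09180019]), np.float64(0.0003038365976798649), np.float64(0.07375060305788728))
scene (333, array([0.55212595, 0.08865506]), np.float64(0.00034102213197612866), np.float64(0.07342989802324473))
lid_knob [260.4 255.4] 0.82 [0.5274 0.2229 0.0365]
lid_knob [168.5  73.7] 0.67 [0.3084 0.3493 0.0365]
lid [231.8 257.3] 0.94 [0.5298 0.2474 0.    ]
lid [161.3  92.9] 0.83 [0.3121 0.3503 0.    ]
```

View pics/w2.png

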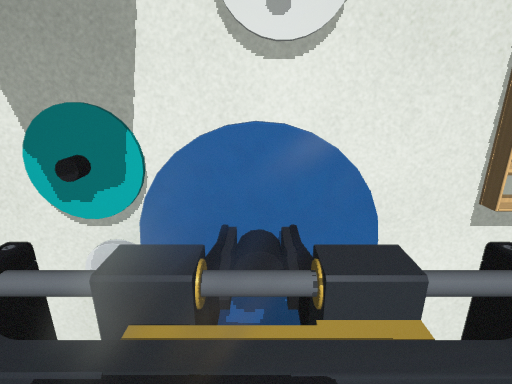

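View pics/side2.png

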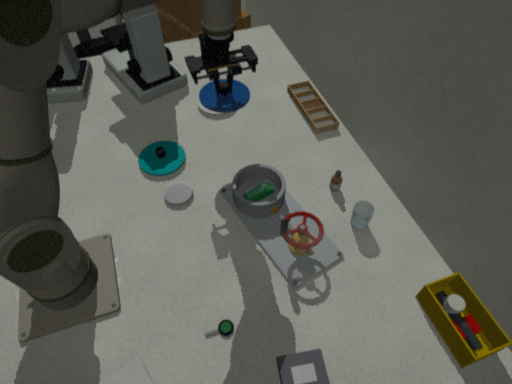

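The lid is held (gap 27 mm) and looks level. The side and scene rim fits put the chamber at about (0.551, 0.090). I check the lid's offset in the hand.

```bash
python3 - <<'E'
from v import *
s,p=wrist();h=cv2.cvtColor(p["image"],cv2.COLOR_BGR2HSV)
m=big((h[...,0]>100)&(h[...,0]<130)&(h[...,1]>120))
W=worldmap(p);mm=cv2.erode(m.astype(np.uint8),np.ones((7,7)))>0
q=W[mm];A=np.c_[q[:,:2]-s["ee_pos"][:2],np.ones(len(q))];x,res,_,_=np.linalg.lstsq(A,q[:,2],rcond=None);print("tilt,z",x,s["ee_pos"][2])
z=x[2]
c=max(cv2.findContours(m.astype(np.uint8),cv2.RETR_EXTERNAL,cv2.CHAIN_APPROX_NONE)[0],key=len)[:,0]
c=c[c[:,1]<225];w=np.array([px2w(p,b,a,z=z)[:2] for a,b in c])
f=lambda k:np.hypot(w[:,0]-k[0],w[:,1]-k[1])-.076
o=least_squares(f,s["ee_pos"][:2],loss="soft_l1",f_scale=.001);print(o.x,o.x-s["ee_pos"][:2],np.abs(f(o.x)).mean())
for n in("side","scene"): print(n,rim(manip.capture(n)))
E
```

```text
tilt,z [-1.66283240e-04  1.12709750e-01  2.12236083e-01] 0.23956252515075854
[0.53222938 0.34231876] [ 0.00047516 -0.00448293] 0.001003874700379949
side (583, array([0.54932566, 0.09163554]), np.float64(0.00025260360670491564), np.float64(0.07383042557969188))
scene (323, array([0.55250218, 0.0887038 ]), np.float64(0.0005297779957545547), np.float64(0.07329050837791196))
```

The lid is tilted by about 0.11 rad (the -y side is low) because the grip is slightly off its axis. I level it with a small tool turn while carrying it to above the chamber, then measure again.

>>> drive_tool --motion '[2,-15,0,-0.03,0,0,-1,4,-45,0,-0.06,0,0,-1,7,-85,0,-0.1,0,0,-1,10,-125,0,-0.11,0,0,-1,13,-165,0,-0.11,0,0,-1,16,-205,0,-0.11,0,0,-1,19,-235,0,-0.11,0,0,-1,19,-250,0,-0.11,0,0,-1,19,-254,0,-0.11,0,0,-1,19,-254,0,-0.11,0,0,-1,19,-254,0,-0.11,0,0,-1]'

```text
t: 8.1
ee_pos: [0.5508, 0.0944, 0.2405]
tcp_rot: [0.039, 0.705, 0.707, -0.039]
force: [-0.4, 0.1, -2.9]
finger_gap: 0.0266
```

```bash
cat > lid.py <<'E'
from v import *
def lidpose(tag):
    s,p=wrist();cv2.imwrite(f"pics/{tag}.png",p["image"]);h=cv2.cvtColor(p["image"],cv2.COLOR_BGR2HSV)
    m=big((h[...,0]>100)&(h[...,0]<130)&(h[...,1]>120))
    W=worldmap(p);mm=cv2.erode(m.astype(np.uint8),np.ones((7,7)))>0
    q=W[mm];A=np.c_[q[:,:2]-s["ee_pos"][:2],np.ones(len(q))];x=np.linalg.lstsq(A,q[:,2],rcond=None)[0]
    print("ee",s["ee_pos"],"F",s["force"],s["finger_gap"]);print("slope",x[:2].round(3),"disc top z at tcp",x[2])
    c=max(cv2.findContours(m.astype(np.uint8),cv2.RETR_EXTERNAL,cv2.CHAIN_APPROX_NONE)[0],key=len)[:,0]
    c=c[c[:,1]<225];w=np.array([px2w(p,b,a,z=x[2]+.04*x[1])[:2] for a,b in c])
    f=lambda k:np.hypot(w[:,0]-k[0],w[:,1]-k[1])-.076
    o=least_squares(f,s["ee_pos"][:2],loss="soft_l1",f_scale=.001);print("disc c",o.x.round(4),(o.x-s["ee_pos"][:2]).round(4),np.abs(f(o.x)).mean())
E
python3 -c "
from lid import *
lidpose('w3')
p=manip.capture('side');cv2.imwrite('pics/side3.png',p['image'])
print(manip.state()['tcp_rot'])"
```

```text
ee [0.55084261 0.09437282 0.24048933] F [-0.36461155  0.11522378 -2.88598382] 0.026612261448986946
slope [0.002 0.032] disc top z at tcp 0.2126038844503723
disc c [0.5516 0.0877] [ 0.0007 -0.0067] 0.001549989163142655
[ 0.0387985   0.70550546  0.70657597 -0.03882165]
```

View pics/side3.png

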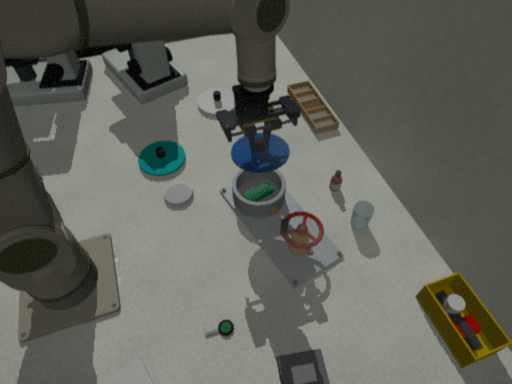

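View pics/w3.png

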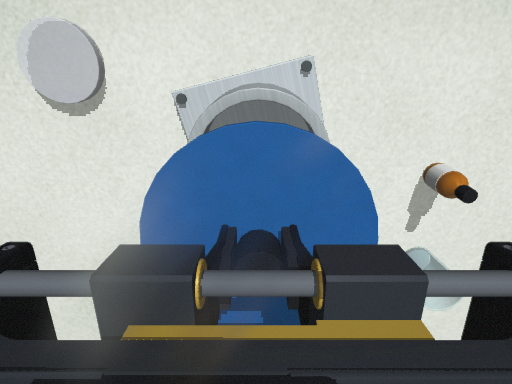

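```bash
python3 - <<'E'
from lid import *
lidpose('w4')
s,p=wrist();W=worldmap(p);m=(np.abs(W[...,2])<.008)&(p["z_map"]>0)
q=W[m];print(m.sum(),np.linalg.lstsq(np.c_[q[:,:2]-s["ee_pos"][:2],np.ones(len(q))],q[:,2],rcond=None)[0])
m=(np.hypot(W[...,0]-.551,W[...,1]-.09)<.1)&(np.abs(W[...,2]-.075)<.006)
q=W[m];print(len(q),q.mean(0)); print("rim",rim(p))
for n in("side","scene"):
    p=manip.capture(n);W=worldmap(p);h=cv2.cvtColor(p["image"],cv2.COLOR_BGR2HSV)
    m=(h[...,0]>100)&(h[...,0]<130)&(h[...,1]>100)&(np.abs(W[...,2]-.213)<.03)
    m=cv2.erode(m.astype(np.uint8),np.ones((3,3)))>0
    q=W[m];print(n,len(q),np.linalg.lstsq(np.c_[q[:,:2]-s["ee_pos"][:2],np.ones(len(q))],q[:,2],rcond=None)[0])
E
```

```text
ee [0.55091356 0.09401557 0.24046373] F [ 0.09836475 -0.20870369 -3.46092684] 0.026832124351073332
slope [0.002 0.018] disc top z at tcp 0.2129520295076896
disc c [0.5517 0.0873] [ 0.0008 -0.0067] 0.0013753303206300376
92302 [0.00042893 0.00014115 0.00015798]
2130 [0.55122852 0.15040568 0.07492172]
rim (2130, array([0.55118281, 0.09291979]), np.float64(1.6503431200674306e-05), np.float64(0.07500968081574944))
side 1107 [ 0.00031017 -0.10939449  0.21513938]
scene 535 [-0.04977737 -0.06504707  0.2164025 ]
```

```bash
python3 - <<'E'
from lid import *
for n in("wrist","side"):
    if n=="wrist": s,p=wrist()
    else: p=manip.capture(n)
    W=worldmap(p);h=cv2.cvtColor(p["image"],cv2.COLOR_BGR2HSV)
    m=(h[...,0]>100)&(h[...,0]<130)&(h[...,1]>100)&(np.abs(W[...,2]-.213)<.04)
    m=cv2.erode(m.astype(np.uint8),np.ones((5,5)))>0
    q=W[m];d=q[:,:2]-s["ee_pos"][:2]
    f=lambda k:d@k[:2]+k[2]-q[:,2]
    o=least_squares(f,[0,0,.21],loss="soft_l1",f_scale=.001);print(n,len(q),o.x,np.median(np.abs(f(o.x))))
    for y in np.arange(-.08,.08,.02):
        k=(d[:,1]>y)&(d[:,1]<y+.02)
        if k.sum()>10: print("  y",round(y+.01,2),k.sum(),np.median(q[k,2]).round(4),q[k,2].std().round(4))
E
```

```text
wrist 20590 [ 0.00027098 -0.10917334  0.216133  ] 0.00041077025368460585
  y -0.07 565 0.223 0.0005
  y -0.05 807 0.222 0.0007
  y -0.01 1039 0.2164 0.0006
  y 0.01 5814 0.215 0.0022
  y 0.03 6172 0.2128 0.0009
  y 0.05 5112 0.2108 0.0009
  y 0.07 1081 0.2092 0.0007
side 877 [-0.00040068 -0.11166891  0.21516514] 0.0007414971856515573
  y -0.07 116 0.2226 0.0013
  y -0.05 197 0.2207 0.0013
  y -0.03 222 0.2185 0.0012
  y -0.01 166 0.2164 0.0013
  y 0.01 108 0.2139 0.0014
  y 0.03 53 0.2123 0.0012
  y 0.05 15 0.2098 0.0013
```

A robust fit, confirmed by the side camera, shows the earlier tilt reading came from gripper pixels in the mask. The lid was level before my turn, so I undo it.

>>> drive_tool --motion '[0,0,0,0.05,0,0,-1,0,0,0,0.11,0,0,-1,0,0,0,0.11,0,0,-1,0,0,0,0.11,0,0,-1]'

```text
t: 9.0
ee_pos: [0.551, 0.0933, 0.2406]
tcp_rot: [0.0, 0.707, 0.707, -0.0]
force: [0.0, 1.5, -4.4]
finger_gap: 0.0274
```

```bash
python3 - <<'E'
from lid import *
for n in("wrist","side"):
    if n=="wrist": s,p=wrist();print(s["ee_pos"])
    else: p=manip.capture(n)
    W=worldmap(p);h=cv2.cvtColor(p["image"],cv2.COLOR_BGR2HSV)
    m0=(h[...,0]>100)&(h[...,0]<130)&(h[...,1]>100)&(np.abs(W[...,2]-.215)<.012)
    m=cv2.erode(m0.astype(np.uint8),np.ones((5,5)))>0
    q=W[m];d=q[:,:2]-s["ee_pos"][:2]
    f=lambda k:d@k[:2]+k[2]-q[:,2]
    o=least_squares(f,[0,0,.21],loss="soft_l1",f_scale=.001);print(n,len(q),o.x,np.median(np.abs(f(o.x))))
    q=W[m0];hu=cv2.convexHull(q[:,:2].astype(np.float32))[:,0]
    if n=="wrist":
        hu=hu[hu[:,1]>s["ee_pos"][1]]
    g=lambda k:np.hypot(hu[:,0]-k[0],hu[:,1]-k[1])-.076
    o=least_squares(g,s["ee_pos"][:2],loss="soft_l1",f_scale=.001);print(" centre",o.x,o.x-s["ee_pos"][:2],np.abs(g(o.x)).mean())
    if n=="wrist":print(rim(p))
E
```

```text
[0.55095922 0.09325633 0.24057699]
wrist 20361 [ 0.00063588 -0.00043427  0.21620733] 0.000408108111878025
 centre [0.55149667 0.08917109] [ 0.00053746 -0.00408524] 0.0003468928033269743
(1244, array([0.55115662, 0.09286277]), np.float64(6.847501868746132e-06), np.float64(0.07504044772609891))
side 918 [-0.00122882 -0.00347445  0.21515448] 0.0008093079123003138
 centre [0.54863698 0.08924615] [-0.00232223 -0.00401017] 0.002147522298162216
```

>>> drive_tool --motion '[0,3,-25,0,0,0,-1,0,3,-60,0,0,0,-1,0,3,-90,0,0,0,-1,0,3,-110,0,0,0,-1,0,3,-120,0,0,0,-1,0,3,-125,0,0,0,-1,0,3,-128,0,0,0,-1,0,3,-130,0,0,0,-1,0,3,-130,0,0,0,-1,0,3,-130,0,0,0,-1]'

```text
t: 10.35
ee_pos: [0.5512, 0.096, 0.1109]
tcp_rot: [0.0, 0.707, 0.707, 0.0]
force: [-1.3, -0.2, -3.9]
finger_gap: 0.027
```

>>> drive_tool --motion '[0,0,-1,0,0,0,-1,0,0,-2,0,0,0,-1,0,0,-2,0,0,0,-1]'

```text
t: 10.72
ee_pos: [0.551, 0.096, 0.1085]
tcp_rot: [-0.0, 0.707, 0.707, -0.0]
force: [-1.0, 0.3, -4.2]
finger_gap: 0.027
```

>>> drive_tool --motion '[0,0,-0.5,0,0,0,-1,0,0,-1,0,0,0,-1,0,0,-1.5,0,0,0,-1,0,0,-1.5,0,0,0,-1]'

```text
t: 11.22
ee_pos: [0.5511, 0.096, 0.1075]
tcp_rot: [0.0, 0.707, 0.707, 0.0]
force: [-2.6, -0.4, 3.1]
finger_gap: 0.0269
```

The force swings from -4 to +3 N, and the height matches a seated lid. Release and look.

>>> drive_tool --motion '[0,0,0,0,0,0,-0.3,0,0,0,0,0,0,0,0,0,0,0,0,0,0.5,0,0,0,0,0,0,1,0,0,0,0,0,0,1,0,0,0,0,0,0,1,0,0,10,0,0,0,1,0,0,40,0,0,0,1,0,0,90,0,0,0,1,0,0,130,0,0,0,1,0,0,135,0,0,0,1]'

```text
t: 12.6
ee_pos: [0.5524, 0.0964, 0.2461]
tcp_rot: [0.002, 0.707, 0.707, 0.003]
force: [0.8, 0.4, -0.0]
finger_gap: 0.0866
```

```bash
cat > seat.py <<'E'
from lid import *
def seat(p,tag):
    W=worldmap(p);h=cv2.cvtColor(p["image"],cv2.COLOR_BGR2HSV)
    m0=(h[...,0]>100)&(h[...,0]<130)&(h[...,1]>100)&(np.abs(W[...,2]-.083)<.015)&(np.hypot(W[...,0]-.55,W[...,1]-.09)<.12)
    m=cv2.erode(m0.astype(np.uint8),np.ones((3,3)))>0
    q=W[m];d=q[:,:2]-[.551,.092]
    f=lambda k:d@k[:2]+k[2]-q[:,2]
    o=least_squares(f,[0,0,.083],loss="soft_l1",f_scale=.001);print(tag,len(q),"slope,z",o.x.round(4))
    hu=cv2.convexHull(W[m0][:,:2].astype(np.float32))[:,0]
    g=lambda k:np.hypot(hu[:,0]-k[0],hu[:,1]-k[1])-.076
    o=least_squares(g,[.551,.092],loss="soft_l1",f_scale=.001);print(" centre",o.x.round(4),np.abs(g(o.x)).mean().round(4))
E
python3 - <<'E'
from seat import *
p=manip.capture("side");seat(p,"side");a=p["image"]
p=manip.capture("scene");seat(p,"scene");b=p["image"]
s,p=wrist();seat(p,"wrist");cv2.imwrite("pics/w5.png",p["image"])
cv2.imwrite("pics/ab5.png",np.hstack([cv2.resize(a[110:260,190:390],(400,300)),cv2.resize(b[150:270,170:330],(400,300))]))
E
```

```text
side 1294 slope,z [-0.0006 -0.0003  0.0822]
 centre [0.5502 0.0914] 0.001
scene 584 slope,z [ 0.0044 -0.0049  0.0818]
 centre [0.5529 0.0859] 0.0025
wrist 13064 slope,z [0.0005 0.0002 0.0831]
 centre [0.5513 0.0925] 0.0007
```

View pics/ab5.png

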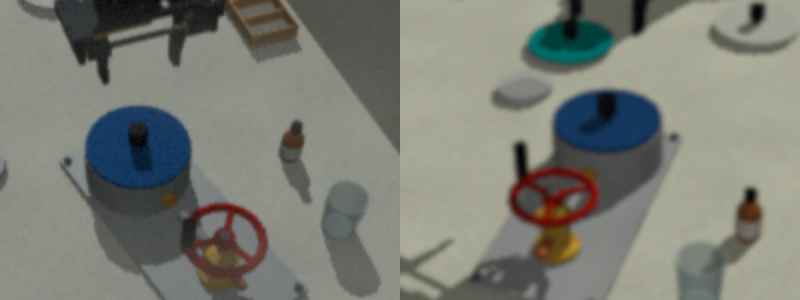

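View pics/w5.png

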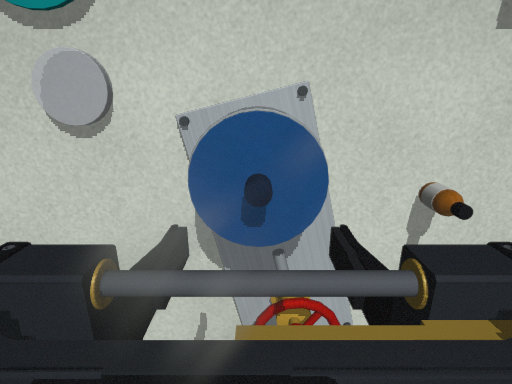

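The lid is seated: level, disc top at 0.083, centre (0.5513, 0.0925) in the wrist camera, and the side camera agrees. The scene camera's y is 6 mm off, from its noisier hull fit. Next I move for a view of the wheel.

>>> drive_tool --motion '[5,-30,20,0,0,0,1,12,-75,40,0,0,0,1,22,-125,54,0,0,0,1,32,-175,54,0,0,0,1,42,-220,54,0,0,0,1,47,-245,54,0,0,0,1,48,-256,54,0,0,0,1,48,-256,54,0,0,0,1,48,-256,54,0,0,0,1]'

```text
t: 13.88
ee_pos: [0.5991, -0.1583, 0.2959]
tcp_rot: [-0.0, 0.706, 0.708, 0.0]
force: [-0.1, -0.3, 0.4]
finger_gap: 0.0868
```

```bash
cat > wheel.py <<'E'
from seat import *
def wheel(tag):
    s,p=wrist();cv2.imwrite(f"pics/{tag}.png",p["image"]);find(p,["wheel_hub","crank"])
    W=worldmap(p);h=cv2.cvtColor(p["image"],cv2.COLOR_BGR2HSV)
    m=((h[...,0]<8)|(h[...,0]>172))&(h[...,1]>130)&(np.abs(W[...,2]-.096)<.012)&(np.hypot(W[...,0]-.6,W[...,1]+.1)<.1)
    q=W[m];q=q[np.hypot(q[:,0]-.6,q[:,1]+.1)>.03]
    f=lambda k:np.clip(np.abs(np.hypot(q[:,0]-k[0],q[:,1]-k[1])-.050)-.006,0,None)
    o=least_squares(f,[.6,-.1],loss="soft_l1",f_scale=.001);print("hub fit",len(q),o.x.round(4),f(o.x).mean())
    k=(W[...,2]>.108)&(W[...,2]<.158)&(np.hypot(W[...,0]-o.x[0],W[...,1]-o.x[1])<.075)&(p["z_map"]>.06)
    if k.sum()>20:
        q=W[k];t=q[q[:,2]>.145];print("crank pts",len(q),np.median(q,0).round(4),"top",len(t),t.mean(0).round(4) if len(t) else "")
    print(s["t"],s["ee_pos"])
E
python3 -c "
from wheel import *
wheel('w6')"
```

```text
wheel_hub [122.  261.2] 0.57 [ 0.6025 -0.0999  0.102 ]
crank [119.6 211.3] 0.63 [ 0.5507 -0.0954  0.128 ]
hub fit 2774 [ 0.5994 -0.1009] 0.0007092469130241572
crank pts 359 [ 0.5517 -0.0944  0.1501] top 270 [ 0.5498 -0.0953  0.1504]
13.875 [ 0.59905779 -0.15831206  0.29586903]
```

View pics/w6.png

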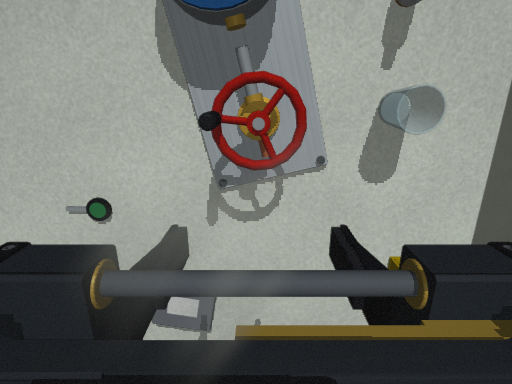

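The crank is at pixel (210,121), position (0.550, -0.095); the hub is at (0.600, -0.101). Hub to chamber measures 199 mm, which is consistent. I descend on the crank.

>>> drive_tool --motion '[-20,30,0,0,0,0,1,-49,63,0,0,0,0,1,-49,63,-20,0,0,0,1,-49,63,-60,0,0,0,1,-49,63,-105,0,0,0,1,-49,63,-145,0,0,0,1,-49,63,-160,0,0,0,1,-49,63,-166,0,0,0,1,-49,63,-166,0,0,0,1,-49,63,-166,0,0,0,-1,-49,63,-166,0,0,0,-1,-49,63,-166,0,0,0,-1]'

```text
t: 15.52
ee_pos: [0.5502, -0.097, 0.1305]
tcp_rot: [0.0, 0.707, 0.707, 0.0]
force: [-0.4, 0.3, -0.3]
finger_gap: 0.0645
```

>>> drive_tool --motion '[0,0,0,0,0,0,-1,0,0,0,0,0,0,-1,0,0,0,0,0,0,-1,0,0,0,0,0,0,-1,0,0,0,0,0,0,-1,0,0,0,0,0,0,-1]'

```text
t: 16.27
ee_pos: [0.5488, -0.097, 0.1299]
tcp_rot: [-0.001, 0.707, 0.707, -0.001]
force: [-5.6, 1.5, 4.1]
finger_gap: 0.0174
```

```bash
python3 - <<'E'
import numpy as np
a0=173.7
for d in range(0,361,10):
    a=np.radians(a0-d);x=50*(np.array([np.cos(a),np.sin(a)])-[np.cos(np.radians(a0)),np.sin(np.radians(a0))]);print(d,np.round(x*2)/2)
E
```

```text
0 [0. 0.]
10 [1.5 8.5]
20 [ 5.  16.5]
30 [ 9.5 24. ]
40 [15.  30.5]
50 [22. 36.]
60 [29.5 40.5]
70 [38. 43.]
80 [46.5 44.5]
90 [55. 44.]
100 [63.5 42.5]
110 [72.  39.5]
120 [79.5 35. ]
130 [86. 29.]
140 [91.5 22.5]
150 [95.5 14.5]
160 [98.5  6.5]
170 [99.5 -2.5]
180 [ 99.5 -11. ]
190 [ 97.5 -19.5]
200 [ 94.5 -27.5]
210 [ 90. -35.]
220 [ 84.  -41.5]
230 [ 77.5 -47. ]
240 [ 70.  -51.5]
250 [ 61.5 -54. ]
260 [ 53.  -55.5]
270 [ 44. -55.]
280 [ 35.5 -53.5]
290 [ 27.5 -50.5]
300 [ 20. -46.]
310 [ 13.5 -40. ]
320 [  8. -33.]
330 [  4.  -25.5]
340 [  1.  -17.5]
350 [-0.  -8.5]
360 [-0. -0.]
```

>>> drive_tool --motion '[0.5,8.5,0,0,0,0,-1,4,16.5,0,0,0,0,-1,8.5,24,0,0,0,0,-1,14,30.5,0,0,0,0,-1,21,36,0,0,0,0,-1,28.5,40.5,0,0,0,0,-1,28.5,40.5,0,0,0,0,-1,28.5,40.5,0,0,0,0,-1]'

```text
t: 17.27
ee_pos: [0.579, -0.0563, 0.13]
tcp_rot: [0.0, 0.707, 0.707, 0.001]
force: [2.4, 0.8, -3.0]
finger_gap: 0.0172
```

>>> drive_tool --motion '[8.5,2.5,0,0,0,0,-1,17,4,0,0,0,0,-1,25.5,3.5,0,0,0,0,-1,34,2,0,0,0,0,-1,42.5,-1,0,0,0,0,-1,50,-5.5,0,0,0,0,-1,50,-5.5,0,0,0,0,-1]'

```text
t: 18.15
ee_pos: [0.6295, -0.0632, 0.1301]
tcp_rot: [0.001, 0.707, 0.707, 0.0]
force: [1.3, -3.5, -2.0]
finger_gap: 0.0172
```

>>> drive_tool --motion '[6.5,-6,0,0,0,0,-1,12,-12.5,0,0,0,0,-1,12,-12.5,0,0,0,0,-1]'

```text
t: 18.52
ee_pos: [0.6409, -0.0758, 0.1301]
tcp_rot: [0.001, 0.708, 0.707, -0.0]
force: [-1.0, -4.3, -1.7]
finger_gap: 0.0169
```

>>> drive_tool --motion '[4,-8,0,0,0,0,-1,7,-16,0,0,0,0,-1,7,-16,0,0,0,0,-1]'

```text
t: 18.9
ee_pos: [0.6471, -0.0904, 0.13]
tcp_rot: [-0.001, 0.707, 0.707, -0.0]
force: [-6.4, -1.2, 1.1]
finger_gap: 0.0172
```

>>> drive_tool --motion '[0,-9,0,0,0,0,-1,0,-17.5,0,0,0,0,-1,0,-17.5,0,0,0,0,-1]'

```text
t: 19.27
ee_pos: [0.6472, -0.0952, 0.1299]
tcp_rot: [-0.006, 0.703, 0.711, 0.004]
force: [-12.2, 30.0, 6.9]
finger_gap: 0.017
```

>>> drive_tool --motion '[-2,-8.5,0,0,0,0,-1,-5,-16.5,0,0,0,0,-1,-5,-16.5,0,0,0,0,-1]'

```text
t: 19.65
ee_pos: [0.6433, -0.1244, 0.1307]
tcp_rot: [0.001, 0.707, 0.707, 0.001]
force: [-0.1, 0.0, -0.1]
finger_gap: 0.0028
```

>>> drive_tool --motion '[-4.5,-7.5,0,0,0,0,-1,-10.5,-14,0,0,0,0,-1,-10.5,-14,0,0,0,0,-1]'

```text
t: 20.02
ee_pos: [0.6314, -0.14, 0.1302]
tcp_rot: [0.0, 0.708, 0.706, -0.0]
force: [-0.2, -0.0, -1.4]
finger_gap: 0.0007
```

I sent those three calls together, which was a mistake. The stop was reached in the first one (+30 N tangential at about 7° crank angle), and the second pulled the fingers off the sleeve. I lift, look and regrasp.

>>> drive_tool --motion '[0,0,40,0,0,0,-1,0,0,95,0,0,0,-1,-10,-10,150,0,0,0,0,-30,-20,168,0,0,0,1,-30,-20,168,0,0,0,1,-30,-20,168,0,0,0,1,-30,-20,168,0,0,0,1,-30,-20,168,0,0,0,1]'

```text
t: 21.02
ee_pos: [0.6021, -0.158, 0.2971]
tcp_rot: [-0.001, 0.707, 0.707, -0.0]
force: [-0.4, 0.5, -0.1]
finger_gap: 0.0528
```

```bash
python3 -c "
from wheel import *
wheel('w7')
p=manip.capture('side');seat(p,'side');cv2.imwrite('pics/side7.png',p['image'])"
```

```text
wheel_hub [123.1 258.3] 0.55 [ 0.6022 -0.101   0.102 ]
crank [113.2 303. ] 0.68 [ 0.6483 -0.0888  0.128 ]
hub fit 2708 [ 0.5994 -0.1009] 0.0007028417353032705
crank pts 341 [ 0.645  -0.0884  0.1504] top 269 [ 0.6468 -0.0888  0.1505]
21.025 [ 0.60213457 -0.15800292  0.29706504]
side 1282 slope,z [-0.0014 -0.0041  0.0821]
 centre [0.5504 0.0914] 0.0009
```

View pics/w7.png

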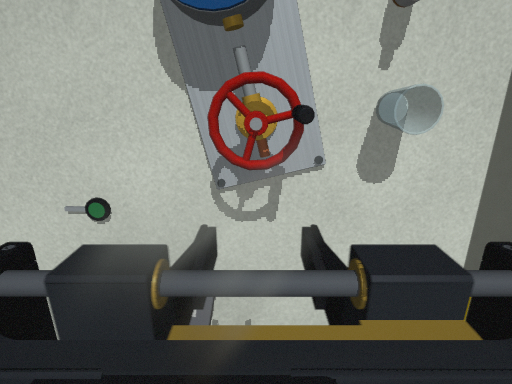

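The crank is at pixel (303,113), position (0.647, -0.089), angle about 14°. I regrasp there and press gently clockwise again to confirm the stop.

>>> drive_tool --motion '[20,35,0,0,0,0,1,45,69,0,0,0,0,1,45,69,-20,0,0,0,1,45,69,-60,0,0,0,1,45,69,-105,0,0,0,1,45,69,-145,0,0,0,1,45,69,-160,0,0,0,1,45,69,-167,0,0,0,1,45,69,-167,0,0,0,1,45,69,-167,0,0,0,-1,45,69,-167,0,0,0,-1,45,69,-167,0,0,0,-1]'

```text
t: 22.72
ee_pos: [0.6472, -0.0895, 0.1316]
tcp_rot: [0.0, 0.707, 0.707, 0.0]
force: [0.4, 1.0, -1.3]
finger_gap: 0.0647
```

>>> drive_tool --motion '[0,0,0,0,0,0,-1,0,0,0,0,0,0,-1,0,0,0,0,0,0,-1,0,0,0,0,0,0,-1,0,0,0,0,0,0,-1,0,0,0,0,0,0,-1]'

```text
t: 23.48
ee_pos: [0.6469, -0.0895, 0.131]
tcp_rot: [-0.0, 0.707, 0.707, -0.0]
force: [-1.3, -1.1, -0.1]
finger_gap: 0.017
```

Gripped. Press clockwise in small steps.

>>> drive_tool --motion '[0.5,-1,0,0,0,0,-1,0.5,-2,0,0,0,0,-1,0.5,-2,0,0,0,0,-1]'

```text
t: 23.85
ee_pos: [0.6471, -0.0898, 0.131]
tcp_rot: [-0.001, 0.707, 0.708, 0.0]
force: [-4.8, 5.0, 3.7]
finger_gap: 0.0168
```

>>> drive_tool --motion '[0,-1,0,0,0,0,-1,0,-2,0,0,0,0,-1,0,-2,0,0,0,0,-1,0,-2,0,0,0,0,-1]'

```text
t: 24.35
ee_pos: [0.6471, -0.0899, 0.131]
tcp_rot: [-0.002, 0.706, 0.708, 0.001]
force: [-4.8, 8.7, 3.5]
finger_gap: 0.0169
```

The stop is confirmed: 4 mm of command moved it 0.4 mm at 8.7 N. Now I tabulate the anticlockwise path, 3 × 240°.

```bash
python3 - <<'E'
import numpy as np
for k in range(3):
    a0=13.7+240*k;e=lambda a:50*np.array([np.cos(np.radians(a)),np.sin(np.radians(a))])
    print(k,[list(np.round(e(a0+d)-e(a0),1)) for d in range(20,241,20)])
E
```

```text
0 [[np.float64(-7.0), np.float64(15.9)], [np.float64(-19.0), np.float64(28.5)], [np.float64(-34.5), np.float64(36.1)], [np.float64(-51.8), np.float64(38.1)], [np.float64(-68.7), np.float64(33.9)], [np.float64(-83.1), np.float64(24.3)], [np.float64(-93.4), np.float64(10.3)], [np.float64(-98.3), np.float64(-6.4)], [np.float64(-97.2), np.float64(-23.7)], [np.float64(-90.2), np.float64(-39.6)], [np.float64(-78.2), np.float64(-52.1)], [np.float64(-62.6), np.float64(-59.8)]]
1 [[np.float64(17.3), np.float64(-1.9)], [np.float64(34.1), np.float64(2.2)], [np.float64(48.6), np.float64(11.8)], [np.float64(58.9), np.float64(25.8)], [np.float64(63.7), np.float64(42.5)], [np.float64(62.6), np.float64(59.8)], [np.float64(55.6), np.float64(75.7)], [np.float64(43.6), np.float64(88.3)], [np.float64(28.1), np.float64(96.0)], [np.float64(10.8), np.float64(97.9)], [np.float64(-6.1), np.float64(93.8)], [np.float64(-20.5), np.float64(84.1)]]
2 [[np.float64(-10.3), np.float64(-14.0)], [np.float64(-15.2), np.float64(-30.7)], [np.float64(-14.0), np.float64(-48.0)], [np.float64(-7.1), np.float64(-63.9)], [np.float64(4.9), np.float64(-76.4)], [np.float64(20.5), np.float64(-84.1)], [np.float64(37.8), np.float64(-86.0)], [np.float64(54.6), np.float64(-81.9)], [np.float64(69.1), np.float64(-72.3)], [np.float64(79.4), np.float64(-58.3)], [np.float64(84.2), np.float64(-41.6)], [np.float64(83.1), np.float64(-24.3)]]
```

>>> drive_tool --motion '[-0.5,4,0,0,0,0,-1]'

```text
t: 24.48
ee_pos: [0.6469, -0.0895, 0.1311]
tcp_rot: [0.0, 0.707, 0.707, -0.0]
force: [-0.4, -3.5, 0.6]
finger_gap: 0.0171
```

>>> drive_tool --motion '[-7,16,0,0,0,0,-1,-19,28.5,0,0,0,0,-1,-34.5,36,0,0,0,0,-1,-52,38,0,0,0,0,-1,-68.5,34,0,0,0,0,-1,-83,24.5,0,0,0,0,-1,-93.5,10.5,0,0,0,0,-1,-98.5,-6.5,0,0,0,0,-1,-97,-23.5,0,0,0,0,-1,-90,-39.5,0,0,0,0,-1,-78,-52,0,0,0,0,-1,-62.5,-60,0,0,0,0,-1]'

```text
t: 25.98
ee_pos: [0.5848, -0.1499, 0.131]
tcp_rot: [-0.001, 0.707, 0.707, 0.0]
force: [-0.2, 10.4, 1.3]
finger_gap: 0.0173
```

>>> drive_tool --motion '[17,-1,0,0,0,0,-1,34,3,0,0,0,0,-1,48.5,12,0,0,0,0,-1,58.5,26,0,0,0,0,-1,63.5,42.5,0,0,0,0,-1,62.5,60,0,0,0,0,-1,55.5,75.5,0,0,0,0,-1,43.5,88.5,0,0,0,0,-1,28,96,0,0,0,0,-1,11,98,0,0,0,0,-1,-6,94,0,0,0,0,-1,-20.5,84.5,0,0,0,0,-1]'

```text
t: 27.48
ee_pos: [0.5641, -0.0649, 0.1311]
tcp_rot: [0.001, 0.707, 0.707, 0.001]
force: [12.9, -8.0, -10.1]
finger_gap: 0.0173
```

>>> drive_tool --motion '[-10,-14,0,0,0,0,-1,-15,-30.5,0,0,0,0,-1,-14,-48,0,0,0,0,-1,-7,-63.5,0,0,0,0,-1,5,-76,0,0,0,0,-1,20.5,-84,0,0,0,0,-1,38,-86,0,0,0,0,-1,54.5,-82,0,0,0,0,-1,69,-72.5,0,0,0,0,-1,79.5,-58.5,0,0,0,0,-1,84,-41.5,0,0,0,0,-1,83,-24.5,0,0,0,0,-1]'

```text
t: 28.98
ee_pos: [0.6473, -0.0905, 0.131]
tcp_rot: [0.001, 0.708, 0.707, -0.001]
force: [-7.6, -5.5, 4.0]
finger_gap: 0.0174
```

>>> drive_tool --motion '[0,0,0,0,0,0,-1,0,0,0,0,0,0,-1,0,0,0,0,0,0,-1,0,0,0,0,0,0,-1]'

```text
t: 29.48
ee_pos: [0.647, -0.0894, 0.131]
tcp_rot: [-0.0, 0.707, 0.707, 0.0]
force: [-3.8, 1.5, 1.5]
finger_gap: 0.0169
```

```bash
python3 - <<'E'
from wheel import *
s=manip.state();print(s["ee_pos"],s["force"],s["finger_gap"],s["qvel"])
a=manip.capture("side");seat(a,"side");find(a,["crank","wheel_hub"])
b=manip.capture("scene");seat(b,"scene");find(b,["crank","wheel_hub"])
s,p=wrist();cv2.imwrite("pics/w8.png",p["image"])
cv2.imwrite("pics/ab8.png",np.hstack([cv2.resize(a["image"][110:260,190:390],(400,300)),cv2.resize(b["image"][150:270,170:330],(400,300))]))
E
```

```text
[ 0.6469643  -0.08936262  0.1310247 ] [-3.75414653  1.48117291  1.53834887] 0.016927477155934165 [ 0.00069152  0.00110069 -0.00043709  0.00010583  0.00127245 -0.00045614
 -0.00121343]
side 1322 slope,z [ 0.0006 -0.0008  0.0822]
 centre [0.5501 0.0914] 0.0013
crank [212.7 315.3] 0.58 [ 0.6386 -0.0862  0.128 ]
wheel_hub [225.9 300. ] 0.6 [ 0.5949 -0.095   0.102 ]
scene 65 slope,z [ 0.0116 -0.0754  0.0848]
 centre [0.5476 0.0819] 0.0107
crank [219.4 246.7] 0.46 [ 0.6427 -0.078   0.128 ]
wheel_hub [228.8 230.2] 0.64 [ 0.6063 -0.114   0.102 ]
```

View pics/ab8.png

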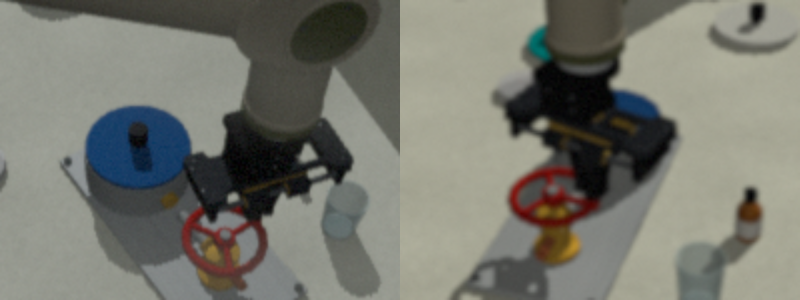

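View pics/w8.png

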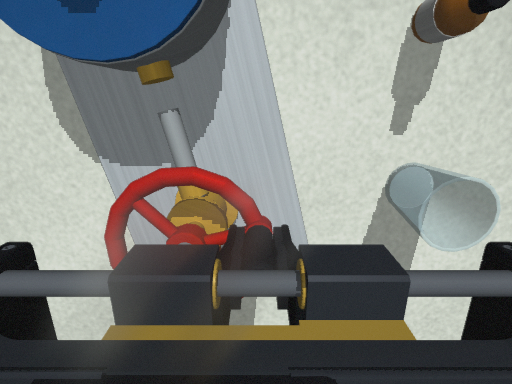

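The TCP is back at the stop pose (0.6470, -0.0894, against -0.0895 at the stop). The wrist view shows the sleeve between the pads at about (258,235), the gap is 17 mm, and the lid is level and untouched. Hand in.

```bash
python3 -c "
from bench import manip
print(manip.hand_in())"
```

```text
the job is handed in; nothing more can be done
None
```

The job is handed in at about 29.6 s of the 72 s. The blue lid sits on the chamber and the wheel is backed off two turns from its stop, with the crank handle still gripped. No verdict was reported.

**Lid:** I set the lid down on contact and released it. After release, the wrist and side cameras showed it level, with its disc top at about 83 mm and its centre within about 2 mm of the chamber axis. The last side view still agreed.

**Valve:** I turned the wheel clockwise to its stop, then confirmed the stop in a second grip: 4 mm of command gave 0.4 mm of motion at 8.7 N. I then turned it 720° anticlockwise. The hand ended within 0.2 mm of where it was at the stop, at rest, with the gap at 17 mm on the sleeve.

**What went wrong or disagreed:**
- **Lost grip at the stop:** I sent three moves at once as the wheel reached its stop, and the fingers slid off the crank. I looked again and regrasped. The highest force I read was about 33 N.
- **False lid tilt:** An early reading of about 0.11 rad came from gripper pixels in the mask. I corrected for it, found the error and undid the correction before placing the lid.
- **Scene camera:** Its fit of the seated lid was about 6 mm off in y after release. The last one was unusable because the arm blocked the view.
- **Final angle:** Confirmed only by the hand's position and the wrist view, since the arm mostly hid the crank from the fixed cameras.
- **Bystanders:** I did not measure these at the end. The beaker and bottle look unmoved in the last pictures.

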